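# Clip the picture to its stand

### The arm

A 7-joint arm with a two-finger parallel gripper is mounted at the origin on the work surface. World frame = base frame: x ahead of the robot, y to its left, z up, the work surface at z = 0. Lengths are in m, angles in rad, forces in N, time in s.
With the tool pointing down it reaches from about 0.35 to 0.9 m from the base axis. Payload 19.9 kg.
Tool frame: the origin (TCP) lies at the very end of the fingers, on their centre line; the grasp point (between the pads) lies 19 mm behind it; z points along the fingers, y is the line along which they close (so a half turn about z gives the same grasp; the last joint's range is limited). The gripper opens to 85 mm and grips with 20 to 120 N. Pads are 22 mm wide; open, the fingers measure 114 mm over their backs; the gripper's body (76 mm by 85 mm) begins 54 mm behind the grasp point. The pads swing forward as they close: fully open they stand 13 mm farther back than shut.
Start: joints at [-1.315, 0.417, -0.01, 1.614, 0.005, 1.111, -0.053], TCP at [0.183, 0.597, 0.231] pointing down, gripper open.
Joint ranges: [-2.81, 2.81], [-0.39, 2.02], [-1.27, 1.25], [0.06, 2.57], [-1.19, 4.33], [0.19, 2], [-2.82, 2.82]. Speed limits (rad/s): [1.89, 1.89, 2.39, 2.39, 3.01, 3.01, 3.01].

### API

Orientations are given as a 3x3 rotation matrix whose columns are the frame's x, y, z axes.
In Python, from workcell import manip gives the robot as it stands.
- The arm moves only by the tool apply_moves, never from a script. Its argument "commands" is one flat list of numbers, 7 for each row, row after row: the shift along the world's x, y, z scaled (see below), then the turn, a rotation vector about the world's x, y, z scaled (see below), then the finger opening in mm, from 0 to 85.4. In form: [tx, ty, tz, rx, ry, rz, jaw, tx, ty, tz, rx, ry, rz, jaw, ...]. A call has 1 to 8 rows; each row shifts and turns the commanded pose from where the row before left it; what a row does not reach is not made up. The controller multiplies each number of a shift by 25 mm and each number of a turn by 8 degrees. A row lasts 1/10 s, in which the tool goes at most 50 mm and 8.59 degrees, less where a joint would pass 70% of its speed; a pose out of reach is approached as far as the arm can. A call with a number of a shift or a turn outside -1 to 1 is refused whole. A call with a gripper value outside its range is refused whole. The fingers move at their own pace and stop on an object; the grip force is fixed at half the most. Time passes only in rows, so rows that do not move let the fingers close. It gives the time, the measured TCP pose, the force, the opening and the grip force at its end, in the units of the state.
- manip.observe(): the state, without advancing time (a new reading comes with each control period).
- manip.read_camera(name): name is "scene" or "top"; returns the picture (480x640x3 uint8, blue, green, red); there is no depth.
- manip.calibration(name): a dict with "fx", "fy", "cx", "cy" (pixels), "R" (3x3) and "t" (3): a world point X has camera coordinates R X + t. Camera axes: x right, y down, z forward; pixel columns grow to the right and rows downward; lengths in m; the calibration is good to about 2 mm. A picture is of the moment at which its call begins. calibration takes no time and is no camera call.
- manip.job_done(): hands the job in; it is judged then, once.
The state is a dict: "clock": time; "joints": joint angles; "joint_velocities": joint speeds; "tau": joint torques, N m; "tool_pos": TCP position; "tcp_rot": TCP orientation; "force": force on the tool from outside, world axes, zero at the start; "torque": the same for the moment, N m; "grip_width": finger opening in m; "gripper_force": force on a finger pad.
Only numpy, scipy, OpenCV 4.12 (cv2) and the standard library are available. Lean on these libraries where they do the work, as an engineer would, in place of code of your own. Each camera call takes 0.05 s, during which the arm holds its last target. There are 200 camera calls.

### The job

Pull the partly open drawer of the little blue shelf fully open and take out the big wooden spring clip. Squeeze the clip open and slide it level over one side edge of the leaning picture stand, about half way up, then let it spring shut so that it pinches the picture against the board, and leave it there. Keep the picture in place on its ledge and do not disturb the toys on the shelf.

Things in the scene. Friction and masses are not known exactly. Their poses are not given: they have to be found in the camera images.
- shelf_front (a point): Low sky-blue painted shelf unit, fixed on the table: 280 deep (x), 300 wide (y), 90 high. This point: middle of its top's front edge; front faces its own -x. Its one drawer, 66 high, slides out to -x; inside it is 235 (x) by 258 (y), floor 22 above the table, side walls up to 68 and front up to 78 above the table. Toys up to 90 high stand on its top, from 10 behind this edge.
- shelf_drawer0 (a joint): How far the drawer is pulled out: 0 shut, at most 0.198 m; starts partly open. Slides with about 1 N of friction and stays where it is left. At about 0.18 the clip inside is clear of the shelf's top with room for fingers all round.
- shelf_drawer0_handle (a point): Middle of the round wooden knob on the drawer front: its head is 28 in diameter, 16 thick, 35 in front of the drawer front, centre 52 above the table and 38 below the shelf's top. Moves with the drawer.
- clip: Big wooden spring clip like a huge clothes peg, red handle ends, 135 long, 36 high lying flat in the drawer, 90 g. Origin: hinge axis, underside. z: hinge axis (up); x: to the jaw tips (60 from hinge); -x: to the handle ends (75). Frame of the half on +y. The clip's middle line is x turned by half of joint clip_arm about -z (clockwise from above). Starts with jaws roughly to world -y.
- clip_arm (a joint): Squeeze of the clip (rad): 0 shut, 0.45 fully squeezed at its stop (jaws 27 apart at the tips, 19 at 25 from the hinge), about 0.22 when clipped on picture and board, jaws then flat and parallel. Springs shut; squeezing 50 behind the hinge takes 3 N at first, 13 N at the stop.
- clip_hinge (a point): Point on the clip's hinge axis at half its height (18 above the underside). Handles are best taken 50 behind it: there they measure 48 across when shut, 26 fully squeezed; then their outer faces are flat and parallel to the middle line.
- clip_bite (a point): Point midway between the jaw faces, 40 in front of the hinge and at half the clip's height (exact when clipped on). The jaws run on 20 beyond it.
- stand: Wooden picture stand facing the robot, fixed; origin under its middle. Its board, 220 wide (y), 260 up the slope, 8 thick, faces the stand's +x and leans 35 degrees back from vertical: going up its side edges leads up and towards -x. The picture lies on its ledge flat against the board, together 13 thick. Props are behind the middle only, within 65 of the centre line.
- stand_left (a point): Half way up the board's +y side edge, in the middle of the 13 thickness of picture and board, 138 above the table. The jaws come in here level, along the stand's -y, hinge axis along the sloping edge, until the hinge is 25 to 30 outside the edge.
- stand_right (a point): The same on the stand's -y side edge (jaws come in along the stand's +y). Either side will do.
- picture: Loose rigid painted picture panel, 214 wide, 200 up the slope, 5 thick, 110 g, lying on the stand's ledge against the board, its side edges 3 inside the board's. Its frame is the stand's frame (origin not on the panel).
- duck: Yellow wooden duck on red wheels, 90 long, 85 high, on the shelf top. Leave alone.
- roof_block: Faded red wooden roof block, 80 by 45, 45 high, on the shelf top. Leave alone.
- brick_a: Plain wooden brick 70 by 35 by 30 on the shelf top. Leave alone.
- brick_b: Plain wooden brick like the other. Leave alone.

How it is judged:
On the way, in this order (a step that is already met when the one before it is completed fails the run):
1. the drawer is pulled out by more than 15 cm (value of joint shelf_drawer0 above 0.15 m), for 0.1 s.
2. the clip is squeezed open (over 0.25) with its bite point within 12 cm of the middle of a side edge (value of joint clip_arm above 0.25 rad and (distance between clip_bite and stand_left below 0.12 m or distance between clip_bite and stand_right below 0.12 m)), for 0.1 s.
At the end, for the whole second after the job is handed in: Clip at rest on either side edge, pressing on both picture and board (over 1.5 N each), bite point within 45 mm of the half-way point of that edge, its length level within 23 degrees, its joint 0.13 to 0.30; picture within 15 mm of its place (contact force between clip and picture above 1.5 N and contact force between clip and stand above 1.5 N and value of joint clip_arm between 0.13 and 0.3 rad and (distance between clip_bite and stand_left below 0.045 m or distance between clip_bite and stand_right below 0.045 m) and angle between clip's own x axis and vertical between 1.17 and 1.97 rad and distance between picture and stand below 0.015 m and linear speed of clip below 0.02 m/s); the robot touches nothing.
It fails at once if the picture is shifted by more than 30 mm (distance of picture from where it was at the start of the episode above 0.03 m).
It fails at once if a toy on the shelf (duck, roof block or brick) is moved by more than 25 mm (distance of any of duck, roof_block, brick_a, brick_b from where it was at the start of the episode above 0.025 m).
It also fails if it takes over 56 s, if anything falls off the work surface, if the arm or the gripper's body presses on something with over 40 N, if the wrist force passes 120 N, or if a joint passes its speed limit or range.

## Working session

There is one attempt and no reset: what is moved stays moved. The work goes in short steps, Python scripts to look and compute and a tool call to move; the robot and the scene stay as the last step left them, time stands still between calls to the robot, and variables do not carry over. Pictures are saved under pics/ and viewed, at most 10 in all, crops included, and the job is handed in when it is done.

Besides the shell and the picture viewer there is one more tool, called after ">>>" as name(argument=value, ...), one argument or row to a line, values as JSON. apply_moves: Moves the arm, as the interface text tells. Its arguments: {"type":"object","properties":{"commands":{"type":"array"}},"required":["commands"]}

```bash
mkdir -p pics; cat > h.py <<'E'
import numpy as np, cv2
from workcell import manip
def snap(n,f):
    im=manip.read_camera(n); cv2.imwrite('pics/'+f,im); return im
def ray(n,u,v):
    c=manip.calibration(n);R=np.array(c['R']);t=np.array(c['t'])
    d=R.T@np.array([(u-c['cx'])/c['fx'],(v-c['cy'])/c['fy'],1]);return -R.T@t,d
def atz(n,u,v,z):
    o,d=ray(n,u,v);return o+d*(z-o[2])/d[2]
def proj(n,X):
    c=manip.calibration(n);p=np.array(c['R'])@X+np.array(c['t']);return np.array([c['fx']*p[0]/p[2]+c['cx'],c['fy']*p[1]/p[2]+c['cy']])
E
python3 - <<'E'
from h import *
snap('scene','s0.png');snap('top','t0.png')
for n in('scene','top'):
    print(n,ray(n,320,240))
s=manip.observe();print(s['tool_pos'],np.round(s['tcp_rot'],3),s['clock'],s['grip_width'])
E
```

```text
scene (array([1.51572219, 0.07669651, 0.66335973]), array([-0.83180982, -0.16593572, -0.52969312]))
top (array([ 0.47371645, -0.08431782,  1.0848921 ]), array([ 0.16029233,  0.00461466, -0.98719412]))
[0.18328876 0.5971913  0.23073075] [[-0.956  0.293 -0.   ]
 [ 0.293  0.956 -0.001]
 [-0.    -0.001 -1.   ]] 0.1 0.08543872823271492
```

View pics/s0.png

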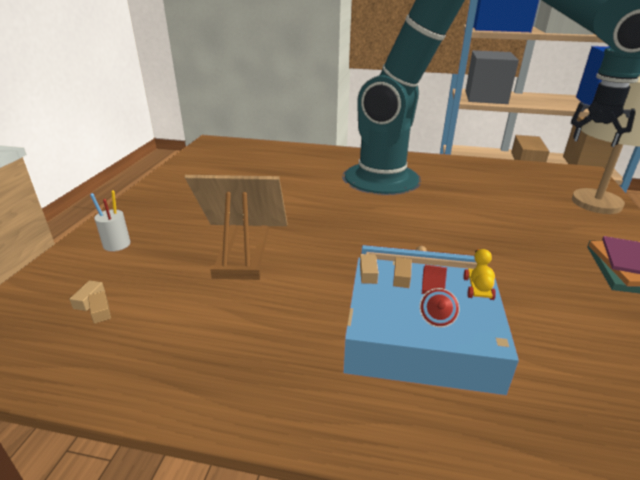

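View pics/t0.png

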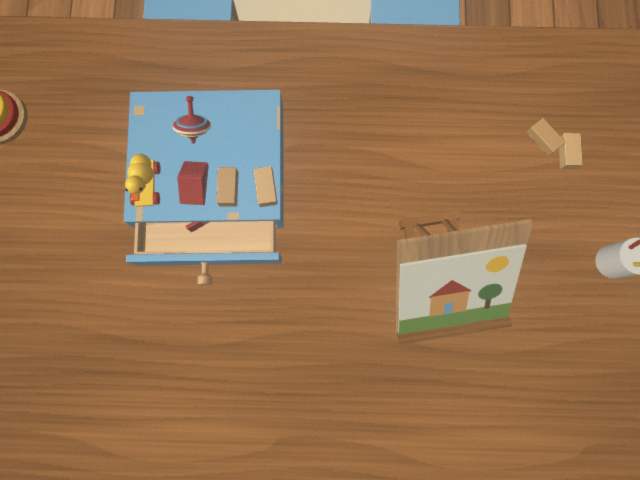

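The top view (up is about +x, left about +y) shows the shelf's top front edge from (124,222) to (281,222) and the knob at (204,278). The clip's red handle is just visible at (197,225). The picture board's upper corners are at (397,239) and (528,222). The scene view shows the stand from behind.

```bash
python3 - <<'E'
from h import *
im=cv2.imread('pics/t0.png')
a=cv2.resize(im[200:300,110:300],None,fx=4,fy=4,interpolation=cv2.INTER_CUBIC)
b=cv2.resize(im[205:355,370:560],None,fx=4,fy=4,interpolation=cv2.INTER_CUBIC)[:, :]
cv2.imwrite('pics/c0.png',a);cv2.imwrite('pics/c1.png',b)
P=lambda *a:print(np.round(atz('top',*a),3))
P(124,222,.09);P(281,222,.09);P(204,278,.052);P(128,260,.078);P(279,258,.078)
P(397,239,.245);P(528,222,.245);P(398,334,.032);P(511,322,.032);P(197,225,.05)
E
```

```text
[0.661 0.296 0.09 ]
[ 0.668 -0.004  0.09 ]
[0.561 0.145 0.052]
[0.589 0.286 0.078]
[ 0.6   -0.002  0.078]
[ 0.615 -0.204  0.245]
[ 0.648 -0.415  0.245]
[ 0.463 -0.236  0.032]
[ 0.492 -0.456  0.032]
[0.666 0.166 0.05 ]
```

View pics/c0.png

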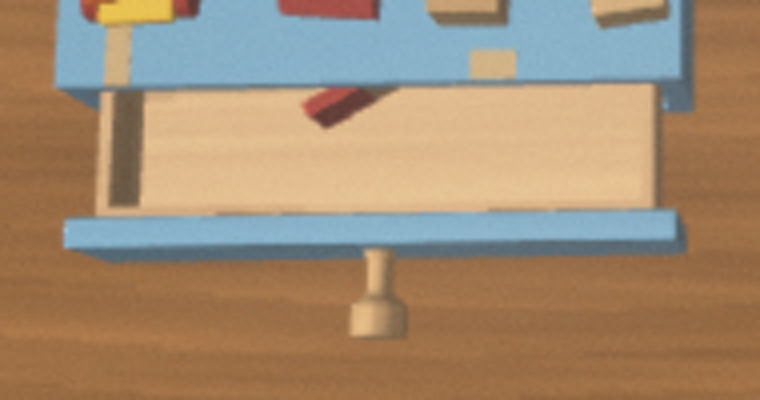

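View pics/c1.png

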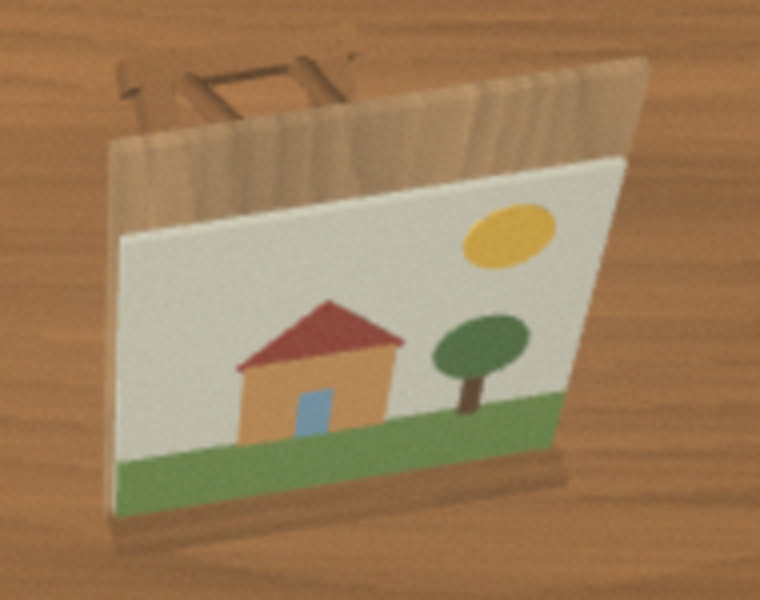

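The crops show the drawer pulled out about 6 cm and the knob head centred near (204.5,278). The clip handle lies diagonally. The picture board's side edge towards +y is the near one for the shelf. I'll go to the knob first.

>>> apply_moves(
  commands=[0.9,-1,0,0,0,0.57,85,0.9,-1,0,0,0,0.57,85,0.9,-1,0,0,0,0.57,85,0.9,-1,0,0,0,0.57,85,0.9,-1,0,0,0,0,85,0.9,-1,0,0,0,0,85,0.9,-1,0,0,0,0,85,0.9,-1,0,0,0,0,85],
)

```text
clock: 0.9
tool_pos: [0.3641, 0.3962, 0.2311]
tcp_rot: [[-1.0, -0.021, -0.0], [-0.021, 1.0, -0.0], [0.0, -0.0, -1.0]]
force: [0.7, 0.3, 0.4]
grip_width: 0.0848
gripper_force: 0.0
```

>>> apply_moves(
  commands=[0.9,-1,0,0,0,0,85,0.9,-1,0,0,0,0,85,0.9,-1,0,0,0,0,85,0.9,-1,0,0,0,0,85,0.9,-1,0,0,0,0,85,0.9,-1,0,0,0,0,85,0.9,-1,0,0,0,0,85,0.9,-1,0,0,0,0,85],
)

```text
clock: 1.7
tool_pos: [0.544, 0.1963, 0.2311]
tcp_rot: [[-1.0, -0.021, -0.0], [-0.021, 1.0, -0.0], [0.0, -0.0, -1.0]]
force: [-0.6, -0.7, 0.2]
grip_width: 0.0853
gripper_force: 0.0
```

>>> apply_moves(
  commands=[0.6,-1,-0.5,0,0,0,85,0,-1,-1,0,0,0,85,0,0,-1,0,0,0,85,0,0,-1,0,0,0,70,0,0,-1,0,0,0,60,0,0,0,0,0,0,60],
)

```text
clock: 2.3
tool_pos: [0.5566, 0.1469, 0.1158]
tcp_rot: [[-1.0, -0.021, -0.005], [-0.021, 1.0, -0.002], [0.005, -0.002, -1.0]]
force: [-0.2, -0.6, 0.1]
grip_width: 0.0601
gripper_force: 0.0
```

>>> apply_moves(
  commands=[0.16,0,-1,0,0,0,60,0,0,-1,0,0,0,60,0,0,-1,0,0,0,60,0,0,-0.3,0,0,0,60,0,0,0,0,0,0,0,0,0,0,0,0,0,0,0,0,0,0,0,0,0,0,0,0,0,0,0,0],
)

```text
clock: 3.1
tool_pos: [0.5641, 0.1436, 0.0384]
tcp_rot: [[-1.0, -0.017, 0.003], [-0.017, 1.0, -0.003], [-0.003, -0.003, -1.0]]
force: [2.3, -20.6, 8.5]
grip_width: 0.0253
gripper_force: 58.8
```

>>> apply_moves(
  commands=[-0.5,-0.01,0,0,0,0,0,-0.7,-0.015,0,0,0,0,0,-0.7,-0.015,0,0,0,0,0,-0.7,-0.015,0,0,0,0,0,-0.7,-0.015,0,0,0,0,0,-0.7,-0.015,0,0,0,0,0,-0.5,-0.01,0,0,0,0,0,-0.2,0,0,0,0,0,0],
)

```text
clock: 3.9
tool_pos: [0.4457, 0.1393, 0.0382]
tcp_rot: [[-1.0, -0.015, 0.002], [-0.015, 1.0, -0.005], [-0.002, -0.005, -1.0]]
force: [2.4, -45.9, 22.2]
grip_width: 0.0256
gripper_force: 62.8
```

>>> apply_moves(
  commands=[0,0,0,0,0,0,60,0,0,0,0,0,0,60,0,0,0.5,0,0,0,60,0,0,1,0,0,0,60,0,0,1,0,0,0,60,-0.5,0,1,0,0,0,60,-1,0,1,0,0,0,60,-1,0,1,0,0,0,60],
)

```text
clock: 4.7
tool_pos: [0.3818, 0.1452, 0.1758]
tcp_rot: [[-1.0, -0.021, 0.001], [-0.021, 1.0, 0.0], [-0.001, 0.0, -1.0]]
force: [-0.5, 0.2, 0.8]
grip_width: 0.0599
gripper_force: 0.0
```

```bash
python3 - <<'E'
from h import *
im=snap('top','t1.png')
cv2.imwrite('pics/c2.png',cv2.resize(im[190:340,110:300],None,fx=4,fy=4,interpolation=cv2.INTER_CUBIC))
s=manip.observe();print(s['tool_pos'],s['force'],s['joints'])
E
```

```text
[0.37976754 0.14562856 0.17879359] [3.72951323 0.74631113 7.02974838] [-0.62581587  0.0868151   0.19408891  2.1856894  -0.02297192  0.86733758
  1.17442099]
```

View pics/c2.png

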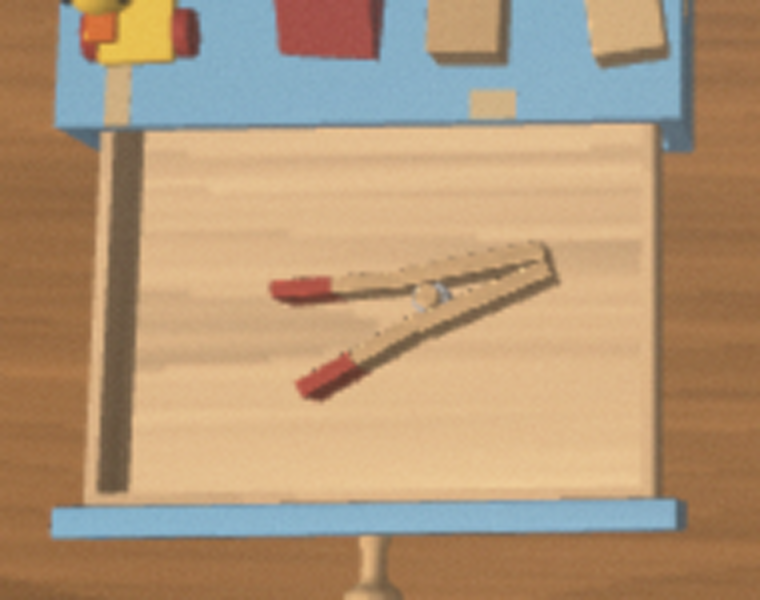

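The crop shows the drawer almost fully open. The clip's hinge is at crop (430,296) and its jaw tips at (549,260). The handles' red ends are at about (272,290) and (310,390), with free space all round.

```bash
cat > fit.py <<'E'
from h import *
from scipy.optimize import least_squares
a=np.radians(35)
def pt(p,w,s,n): # w along stand y, s along slope from half way, n normal
    X=np.array([-np.sin(a)*s+np.cos(a)*n,w,.138+np.cos(a)*s+np.sin(a)*n])
    c,sn=np.cos(p[2]),np.sin(p[2]); return np.array([c*X[0]-sn*X[1]+p[0],sn*X[0]+c*X[1]+p[1],X[2]])
E
python3 - <<'E'
from fit import *
px=lambda u,v:np.array([370+u/4,205+v/4])
obs=[(-.107,1,6.5e-3,px(120,237)),(.107,1,6.5e-3,px(626,158)),(-.107,0,6.5e-3,px(115,516)),(.107,0,6.5e-3,px(553,450)),(-.11,2,1.5e-3,px(109,147)),(.11,2,1.5e-3,px(648,64))]
S=lambda p,k:[p[3],p[3]+.2,.13][k]
r=least_squares(lambda p:np.concatenate([proj('top',pt(p,w,S(p,k),n))-o for w,k,n,o in obs]),[.55,-.33,np.pi+.14,-.12])
print(r.x,np.degrees(r.x[2]),np.round(r.fun,1))
for w in(-.11,.11):print(pt(r.x,w,0,0))
q=lambda u,v:atz('top',110+u/4,190+v/4,.058)
h=q(430,296);t=q(549,260);m=(q(272,290)+q(310,390))/2
print('hinge',h,'tip',t,'hm',m,np.degrees(np.arctan2(*(t-m)[1::-1])),np.degrees(np.arctan2(*(t-h)[1::-1])))
d=(t-m)/np.linalg.norm(t-m);print('grip',h-.05*d,'perp',d)
print(q(360,500),q(360,127))
E
```

```text
[ 0.55720312 -0.32685159  3.32247967 -0.12069035] 190.36406236660818 [ 0.1  0.8 -0.3  0.7 -0.4 -0.8 -1.1 -1.7  0.9  0.4  0.6  0.2]
[ 0.53741388 -0.21864629  0.138     ]
[ 0.57699237 -0.43505688  0.138     ]
hinge [0.58824557 0.11870733 0.058     ] tip [0.60731432 0.06166901 0.058     ] hm [0.56526257 0.18490715 0.058     ] -71.15915422158805 -71.51446325910877
grip [0.57209855 0.1660283  0.058     ] perp [ 0.32294047 -0.94641928  0.        ]
[0.48946151 0.14644534 0.058     ] [0.67109795 0.15818858 0.058     ]
```

>>> apply_moves(
  commands=[0.95,0.1,0.7,0,0,-1,85,0.95,0.1,0.7,0,0,-1,85,0.95,0.1,0.7,0,0,-1,85,0.95,0.1,0.7,0,0,-1,85,0.95,0.1,0.7,0,0,-1,85,0.95,0.1,0.7,0,0,-1,85,0.95,0.1,0.7,0,0,-1,85,0.95,0.1,0.7,0,0,-1,85],
)

```text
clock: 5.55
tool_pos: [0.573, 0.1654, 0.3161]
tcp_rot: [[-0.452, 0.892, 0.001], [0.892, 0.452, 0.001], [0.0, 0.001, -1.0]]
force: [-0.7, 0.2, 0.2]
grip_width: 0.0853
gripper_force: 0.0
```

>>> apply_moves(
  commands=[0,0,0,0,0,-1,85,0,0,0,0,0,-0.05,85,0,0,0,-0.28,0.83,0,85,0,0,0,-0.28,0.83,0,85,0,0,0,-0.28,0.83,0,85,0,0,0,-0.28,0.83,0,85,0,0,0,-0.28,0.83,0,85,0,0,0,0,0,0,85],
)

```text
clock: 6.35
tool_pos: [0.572, 0.1655, 0.311]
tcp_rot: [[-0.325, 0.768, -0.551], [0.946, 0.266, -0.187], [0.004, -0.582, -0.813]]
force: [0.2, -0.2, -2.1]
grip_width: 0.0851
gripper_force: 0.0
```

```bash
python3 - <<'E'
from h import *
s=manip.observe();print(np.round(s['joints'],3),np.round(s['tool_pos'],3))
E
```

```text
[-0.537  0.712  0.379  1.142 -0.162  1.946  0.156] [0.572 0.166 0.311]
```

>>> apply_moves(
  commands=[0,0,-0.4,0.28,-0.83,0,85,0,0,-0.5,0.28,-0.83,0,85,0,0,-0.5,0.28,-0.83,0,85,0,0,-0.5,0.28,-0.83,0,85,0,0,-0.5,0.28,-0.83,0,85,0,0,-1,0,0,0,85,0,0,-1,0,0,0,85,0,0,-1,0,0,0,85],
)

```text
clock: 7.15
tool_pos: [0.5719, 0.1655, 0.1798]
tcp_rot: [[-0.325, 0.946, 0.004], [0.946, 0.325, 0.002], [0.001, 0.005, -1.0]]
force: [-0.2, 0.9, -0.7]
grip_width: 0.085
gripper_force: 0.0
```

>>> apply_moves(
  commands=[0,0,-1,0,0,0,85,0,0,-1,0,0,0,85,0,0,-1,0,0,0,85,0,0,0,0,0,0,85],
)

```text
clock: 7.55
tool_pos: [0.5707, 0.165, 0.1025]
tcp_rot: [[-0.325, 0.946, -0.001], [0.946, 0.325, -0.0], [0.0, -0.001, -1.0]]
force: [-0.9, 0.1, 0.9]
grip_width: 0.0848
gripper_force: 0.0
```

```bash
python3 - <<'E'
from h import *
im=snap('top','t2.png')
cv2.imwrite('pics/c3.png',cv2.resize(im[190:340,110:300],None,fx=4,fy=4,interpolation=cv2.INTER_CUBIC))
E
```

```text
(no output)
```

View pics/c3.png

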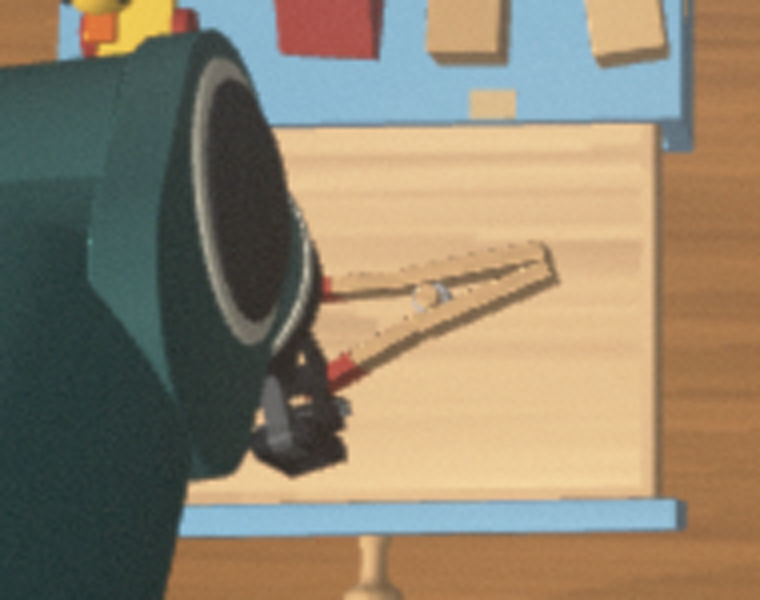

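The gripper sits over the red handle ends with its fingers straddling both handles, so I'll descend and squeeze.

>>> apply_moves(
  commands=[0,0,-1,0,0,0,85,0,0,-1,0,0,0,85,0.04,0.02,-0.7,0,0,0,85,0,0,-0.25,0,0,0,85,0,0,0,0,0,0,85],
)

```text
clock: 8.1
tool_pos: [0.5735, 0.1657, 0.0304]
tcp_rot: [[-0.322, 0.947, 0.0], [0.947, 0.322, 0.0], [-0.0, 0.0, -1.0]]
force: [0.3, 0.2, -0.1]
grip_width: 0.085
gripper_force: 0.0
```

>>> apply_moves(
  commands=[0,0,0,0,0,0,50,0,0,0,0,0,0,40,0,0,0,0,0,0,20,0,0,0,0,0,0,20,0,0,0,0,0,0,10,0,0,0,0,0,0,10,0,0,0,0,0,0,10],
)

```text
clock: 8.8
tool_pos: [0.5749, 0.1661, 0.0318]
tcp_rot: [[-0.322, 0.947, 0.003], [0.947, 0.322, 0.001], [0.0, 0.003, -1.0]]
force: [0.1, 1.4, 15.6]
grip_width: 0.0237
gripper_force: 59.2
```

>>> apply_moves(
  commands=[0,0,0.4,0,0,0,10,0,0,0.8,0,0,0,10,0,0,1,0,0,0,10,0,0,1,0,0,0,10,0,0,1,0,0,0,10,0,0,1,0,0,0,10,0,0,1,0,0,0,10,0,-0.5,1,0,0,0,10],
)

```text
clock: 9.6
tool_pos: [0.5729, 0.1544, 0.2116]
tcp_rot: [[-0.324, 0.946, -0.0], [0.946, 0.324, 0.001], [0.001, 0.0, -1.0]]
force: [0.1, -0.8, -1.4]
grip_width: 0.0233
gripper_force: 59.3
```

>>> apply_moves(
  commands=[-0.3,-1,0,0,0,-0.5,10,-0.3,-1,0,0,0,-0.55,10,-0.35,-1,0,-0.158,0.861,0,10,-0.35,-1,0,-0.158,0.861,0,10,-0.35,-1,0,-0.158,0.861,0,10,-0.35,-1,0,-0.158,0.861,0,10,-0.35,-1,0,-0.158,0.861,0,10,-0.35,-1,0,0,0,0,10],
)

```text
clock: 10.4
tool_pos: [0.5057, -0.0473, 0.2085]
tcp_rot: [[-0.181, 0.801, -0.571], [0.983, 0.147, -0.105], [-0.0, -0.581, -0.814]]
force: [0.6, -0.2, -1.8]
grip_width: 0.0239
gripper_force: 59.3
```

>>> apply_moves(
  commands=[0,-0.4,0,0,0,0,10,0,0,0,0,0,0,10],
)

```text
clock: 10.6
tool_pos: [0.5058, -0.0581, 0.2107]
tcp_rot: [[-0.178, 0.806, -0.564], [0.984, 0.145, -0.103], [-0.001, -0.573, -0.819]]
force: [-0.0, 0.1, -0.9]
grip_width: 0.0236
gripper_force: 59.3
```

>>> apply_moves(
  commands=[0,-0.2,-0.8,0,0,0,10,0,-0.2,-0.8,0,0,0,10,0,-0.2,-0.8,0,0,0,10,0.03,-0.1,-0.7,0,0,0,10,0,0,0,0,0,0,10,0,0,0,0,0,0,10],
)

```text
clock: 11.2
tool_pos: [0.5069, -0.0738, 0.133]
tcp_rot: [[-0.181, 0.806, -0.564], [0.984, 0.148, -0.104], [-0.0, -0.574, -0.819]]
force: [-0.5, -0.2, -0.6]
grip_width: 0.0234
gripper_force: 59.3
```

```bash
python3 - <<'E'
from h import *
t=snap('top','t3.png');s=snap('scene','s3.png')
cv2.imwrite('pics/c4.png',cv2.resize(t[205:355,310:500],None,fx=4,fy=4,interpolation=cv2.INTER_CUBIC))
cv2.imwrite('pics/c5.png',cv2.resize(s[130:280,170:360],None,fx=4,fy=4,interpolation=cv2.INTER_CUBIC))
print(np.round(manip.observe()['joints'],3))
E
```

```text
[-0.3    0.728  0.469  1.582 -0.116  1.482  0.382]
```

View pics/c4.png

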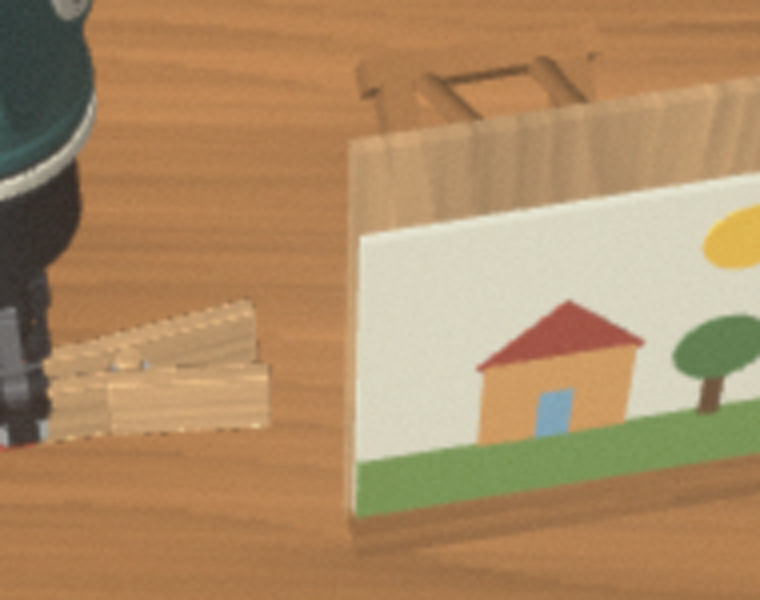

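View pics/c5.png

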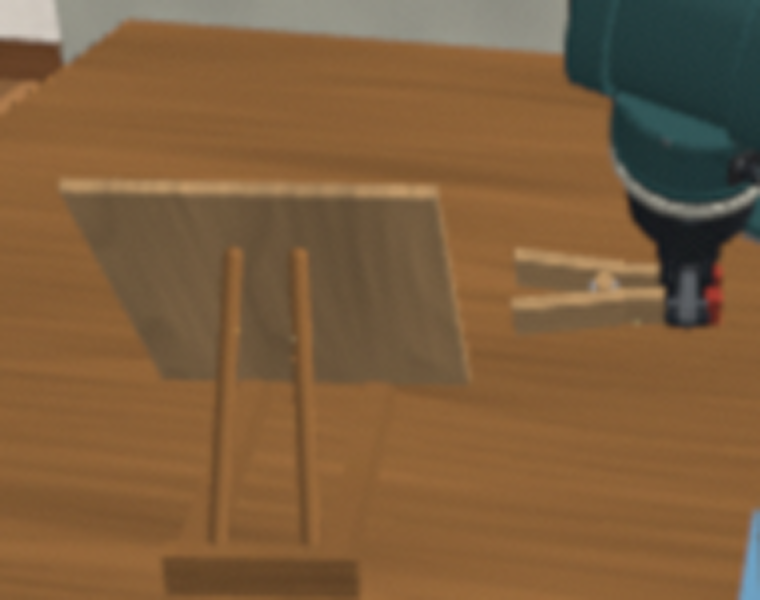

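Seen from above and behind, the clip is squeezed open, with both jaws level, short of the board edge. In the top crop the hinge is at (130,362); in the scene crop it is at (604,284). Next I'll check the alignment numerically.

```bash
python3 - <<'E'
from fit import *
px=lambda u,v:np.array([370+u/4,205+v/4]); sx=lambda u,v:np.array([170+u/4,130+v/4])
obs=[('top',-.107,1,6.5e-3,px(120,237)),('top',.107,1,6.5e-3,px(626,158)),('top',-.107,0,6.5e-3,px(115,516)),('top',.107,0,6.5e-3,px(553,450)),('top',-.11,2,1.5e-3,px(109,147)),('top',.11,2,1.5e-3,px(648,64)),
('scene',-.11,2,-6.5e-3,sx(438,200)),('scene',-.11,3,-6.5e-3,sx(467,382)),('scene',.11,2,-6.5e-3,sx(65,194)),('scene',.11,3,-6.5e-3,sx(163,379))]
S=lambda p,k:[p[3],p[3]+.2,.13,-.13][k]
r=least_squares(lambda p:np.concatenate([proj(c,pt(p,w,S(p,k),n))-o for c,w,k,n,o in obs]),[.55,-.33,np.pi+.14,-.12])
p=r.x;print(p,np.degrees(p[2]),np.round(r.fun,1));E0=pt(p,-.11,0,0);print('edge',E0)
# hinge triangulation from both views (hinge top face)
s=manip.observe();T=np.array(s['tool_pos']);R=np.array(s['tcp_rot']);up=-R[:,2]
hp=[('top',np.array([310+130/4,205+360/4])),('scene',np.array([170+604/4,130+280/4]))]
h=least_squares(lambda X:np.concatenate([proj(c,X)-o for c,o in hp]),T).x
print('tri hinge top',h,'pred',T-.049*R[:,0]+.026*up)
L=np.array([pt(p,0,0,0)-E0,pt(p,-.11,.1,0)-E0,pt(p,-.11,0,.1)-E0]);L/=np.linalg.norm(L,axis=1)[:,None]
print('tri hinge mid rel edge (w,s,n):',L@(h-.018*up-E0),'pred',L@(T-.049*R[:,0]+.008*up-E0))
# predicted jaw tips (inner faces, top) vs seen
for nm,n in(('front',.0135),('back',-.0135)):
    X=T-.109*R[:,0]+.026*up+n*L[2]
    print(nm,(proj('top',X)-[310,205])*4,(proj('scene',X)-[170,130])*4)
E
```

```text
[ 0.55591442 -0.32589504  3.32342207 -0.11856401] 190.41805814590552 [-0.4  0.8 -0.7  0.5 -0.8 -0.7 -1.4 -1.7  0.2  1.3 -0.1  0.9 -1.1 -0.3
 -0.1  1.2 -2.4 -0.6 -0.7  0.4]
edge [ 0.53602322 -0.21770845  0.138     ]
tri hinge top [ 0.5284528  -0.12074448  0.15524463] pred [ 0.53068933 -0.1194731   0.15476916]
tri hinge mid rel edge (w,s,n): [-0.09673189  0.00191239  0.00160709] pred [-0.09757788  0.00291645 -0.00065582]
front [267.15373094 357.66475847] [509.39056739 261.74721175]
back [254.69621328 309.96592129] [507.51817103 299.17215968]
```

>>> apply_moves(
  commands=[0.063,-0.344,0,0,0,0,10,0.063,-0.344,0,0,0,0,10,0.063,-0.344,0,0,0,0,10,0.063,-0.344,0,0,0,0,10],
)

```text
clock: 11.7
tool_pos: [0.513, -0.11, 0.1327]
tcp_rot: [[-0.18, 0.806, -0.564], [0.984, 0.147, -0.103], [-0.0, -0.574, -0.819]]
force: [0.2, 0.2, -0.9]
grip_width: 0.0235
gripper_force: 59.3
```

>>> apply_moves(
  commands=[0.063,-0.344,0,0,0,0,10,0.063,-0.344,0,0,0,0,10,0.063,-0.344,0,0,0,0,10,0.063,-0.344,0,0,0,0,10,0,0,0,0,0,0,10],
)

```text
clock: 12.2
tool_pos: [0.5192, -0.1447, 0.1326]
tcp_rot: [[-0.179, 0.806, -0.565], [0.984, 0.146, -0.103], [-0.001, -0.574, -0.819]]
force: [0.0, -0.2, -1.8]
grip_width: 0.0239
gripper_force: 59.3
```

```bash
python3 - <<'E'
from h import *
t=snap('top','t4.png');s=snap('scene','s4.png')
a=cv2.resize(t[225:345,330:460],None,fx=3,fy=3,interpolation=cv2.INTER_CUBIC)
b=cv2.resize(s[150:270,210:340],None,fx=3,fy=3,interpolation=cv2.INTER_CUBIC)
cv2.imwrite('pics/c6.png',np.hstack([a,b]))
E
```

```text
(no output)
```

View pics/c6.png

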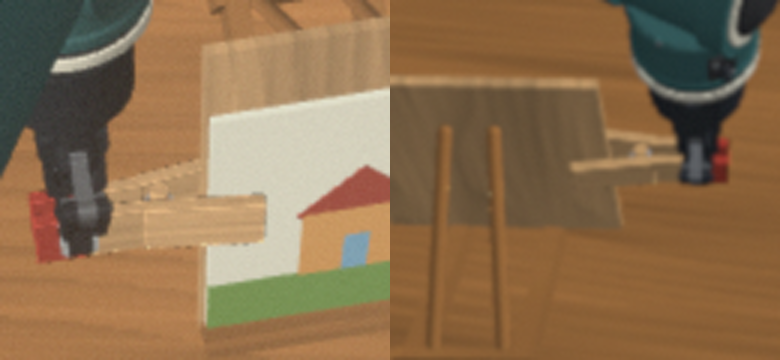

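The front jaw lies over the picture and the back jaw behind the board, with no contact force, so I'll release gradually.

>>> apply_moves(
  commands=[0,0,0,0,0,0,28,0,0,0,0,0,0,32,0,0,0,0,0,0,36,0,0,0,0,0,0,40,0,0,0,0,0,0,46,0,0,0,0,0,0,55,0,0,0,0,0,0,70,0,0,0,0,0,0,70],
)

```text
clock: 13.1
tool_pos: [0.5192, -0.1432, 0.1325]
tcp_rot: [[-0.18, 0.806, -0.564], [0.984, 0.147, -0.104], [-0.0, -0.574, -0.819]]
force: [0.2, 0.7, -0.8]
grip_width: 0.07
gripper_force: 0.0
```

>>> apply_moves(
  commands=[0.14,0.025,0.2,0,0,0,70,0.28,0.05,0.41,0,0,0,70,0.56,0.1,0.82,0,0,0,70,0.56,0.1,0.82,0,0,0,70,0.56,0.1,0.82,0,0,0,70,0.56,0.1,0.82,0,0,0,70,0.4,0.3,0.82,0,0,0,70,0,0,0,0,0,0,70],
)

```text
clock: 13.9
tool_pos: [0.5979, -0.123, 0.2533]
tcp_rot: [[-0.182, 0.808, -0.561], [0.983, 0.149, -0.105], [-0.001, -0.57, -0.821]]
force: [-0.0, -0.2, -0.6]
grip_width: 0.07
gripper_force: 0.0
```

```bash
python3 - <<'E'
from h import *
t=snap('top','t5.png');s=snap('scene','s5.png')
a=cv2.resize(t[225:345,330:460],None,fx=3,fy=3,interpolation=cv2.INTER_CUBIC)
b=cv2.resize(s[150:270,210:340],None,fx=3,fy=3,interpolation=cv2.INTER_CUBIC)
cv2.imwrite('pics/c7.png',np.hstack([a,b]))
E
```

```text
(no output)
```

View pics/c7.png

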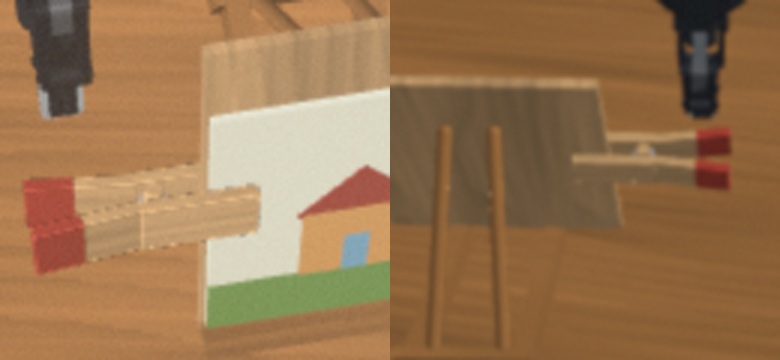

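The clip is level and clamped on the edge, the picture is in place, and the gripper is clear.

```bash
python3 -c "
from workcell import manip
print(manip.job_done())"
```

```text
the job is handed in; nothing more can be done
None
```

The drawer is pulled open and the clip is pinching the picture to the board, level and about half way up the stand's shelf-side edge. The gripper is clear, and I handed the job in about 14 s into the 56 s allowed; no verdict came back.

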